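Take the filter plate out of the light housing

ROBOT

A 6-joint arm with a two-finger parallel gripper is mounted at the origin on the work surface. World frame = base frame: x ahead of the robot, y to its left, z up, the work surface at z = 0. Lengths are in m, angles in rad, forces in N, time in s.
With the tool pointing down it reaches from about 0.35 to 0.85 m from the base axis. Payload 8.1 kg.
Tool frame: the origin (TCP) lies on the centre line of the jaws, within the pads' length; the fingertips stand robot.tip_extent ahead of it and the grasp point (between the pads) lies 11 mm behind it (robot.tip_extent is the distance from the TCP to the fingertips, in m); y points along the fingers, z is the direction in which the jaws open and shut, and the axes are right-handed (so a half turn about y gives the same grasp; the last joint's range is limited). The gripper opens to 93 mm and grips with 3 to 60 N. Pads are 15 mm wide; open, the fingers measure 128 mm over their backs; the gripper's body (75 mm by 188 mm) begins 65 mm behind the grasp point.
Start: joints at [-1.381, 0.13, 1.488, -0, 1.523, -0.085], TCP at [0.163, -0.577, 0.227] pointing down, gripper open.
Joint ranges: [-2.96, 2.96], [-0.89, 2.26], [0.02, 2.5], [-1.34, 4.48], [0, 2.73], [-2.66, 2.66]. Speed limits (rad/s): [2.39, 2.39, 2.79, 3.14, 3.14, 3.14].

INTERFACE

Orientations are given as a rotation vector (axis times angle).
In Python, from plant import monitor, optics, robot gives the robot as it stands.
- The arm moves only by the shell command python3 -m inch 'ROWS' [OPENING] [FORCE]. ROWS is JSON, a list that holds one entry, the list of rows, each a list of 6 numbers: the shift along the tool's x, y, z in mm, then the turn, a rotation vector about the tool's x, y, z in rad. A call has 1 to 8 rows; each row shifts and turns the commanded pose from where the row before left it, along the tool's axes as they then stand; what a row does not reach is not made up. A row lasts 1/8 s, in which the tool goes at most 62.5 mm and 10.7 degrees, less where a joint would pass 70% of its speed; a pose out of reach is approached as far as the arm can. A call is refused whole if a number of a shift passes 62.5 or a number of a turn 0.188, either way. A call with a gripper value outside its range is refused whole. OPENING is the finger opening in mm, from 0 to 93, set as the call begins (- or left out, the last holds). The fingers move at their own pace and stop on an object; FORCE is the grip in N (left out, the last holds). Time passes only in rows, so rows that do not move let the fingers close. It gives the time, the measured TCP pose, the force and the opening at its end, in the units of the state.
- monitor.read_state(): the state, without advancing time (a new reading comes with each control period).
- optics.read_camera(name): name is "side" or "top"; returns a dict with "image" (480x640x3 uint8, blue, green, red), "fx", "fy", "cx", "cy" (pixels), "k1" (the pictures are not rectified: a ray, as slopes to the right and down, at radius r is drawn at 1 + k1 r^2 times it, then the intrinsics apply), "rvec" (rotation vector, rad) and "tvec" (3), from world to camera coordinates, as OpenCV has them. Camera axes: x right, y down, z forward; pixel columns grow to the right and rows downward; lengths in m; the calibration is good to about 2 mm. A picture is of the moment at which its call begins. There is no depth.
- robot.close_job(): hands the job in, once; it reports no verdict.
The state is a dict: "t": time; "q": joint angles; "dq": joint speeds; "joint_torque": joint torques, N m; "tool_pos": TCP position; "orientation": TCP orientation; "force": force on the tool from outside, world axes, zero at the start; "wrist_torque": the same for the moment, N m; "opening": finger opening in m.
Only numpy, scipy, OpenCV 4.12 (cv2) and the standard library are available. Lean on these libraries where they do the work, as an engineer would, in place of code of your own. Each camera call takes 0.05 s, during which the arm holds its last target.

TASK

Pull the retaining clip up off the rail of the filter housing, against its sprung catch, and put it in the tray. Then swing the housing's flap right up so that it stands open, draw the filter plate (the one with the grip tab) out of its slot, and finish while still holding it in the gripper, upright in the air above the light pad, a hand's breadth clear of it. Leave the plain blank plate in its slot and do not disturb the mug, the lens or the detector.

Things in the scene. Friction and masses are not known exactly. Their poses are not given: they have to be found in the camera images.
- housing: Tan metal case fixed to the bench, open-topped under a grey flap: 120 (x) x 170 (y) x 92 mm high, walls and floor 6 mm. Origin: centre of its underside; +z up; its front (-x) faces roughly the robot. Inside, two slots at x -5, y +24 and -24 mm each guide an upright plate by its ends (guides up to 44 mm above the bench, 1.5 mm play per side).
- rail_mid (a point): Top edge of the aluminium clip rail, at the clip: housing x -80, y -42, z 80 mm. The rail is 8 mm thick, 28 mm high and runs along housing y from -75 to -8 mm, in front of the case; axes as the housing's.
- clip: Loose grey clip, 80 g, over the rail at housing x -80, y -42 mm, axes as the housing's. Origin: middle of its underside, 46 mm above the bench when seated. 24 mm wide (y), 92 tall, two 34 mm legs, 21.5 mm over both in x; a nose 55 to 62 mm up reaches 35 mm to +x over the flap. A sprung ball holds it: 5 to 15 N straight up frees it, 36 mm of lift clears the rail. Can stand on its legs.
- clip_grip (a point): Centre of the clip's grip block, 78 mm above the clip's origin. The block is 16 (x) x 24 (y) mm, from 62 to 92 mm above the origin; pinch it across y from above.
- flap (a joint): Hinge angle of the flap in rad: 0 shut (level), grows as it swings up and back, 1.57 upright, stop at 1.9. The stiff hinge (0.25 N m friction) keeps it wherever it is left. The flap is a grey plate 122 x 168 x 6 mm, 0.18 kg, hinged along the housing's far (+x) top edge.
- flap_hinge (a point): Point on the flap's hinge axis at the middle of its width: housing x +60, y 0, z 92.5 mm. The axis is parallel to housing y. The shut flap lies from this height to 6 mm above it.
- flap_pull (a point): Grip point of the flap's pull tongue, mid thickness (3 mm above the hinge height when shut), 155 mm from the hinge, housing y +40 mm. The tongue lies in the flap's plane, 45 mm past its front edge to 167 mm from the hinge, 22 wide (y), 6 thick, free space below and beside. Pinched across y from above it can turn between the fingers as the flap swings. Frame turns with the flap.
- filter: Filter plate under the flap, in either slot: aluminium frame with glass, 60 (x) x 6 (y) x 50 mm tall plus a grip tab on top; 80 g. Origin: centre of its underside, 6 mm above the bench in its slot; z up, y through its thickness, axes as the housing's. Lifts straight up, clear of the guides after 38 mm, of the case after 86 mm.
- filter_tab (a point): Grip point on the filter plate's tab, 65 mm above the plate's origin. The tab is 26 (x) x 8 (y) mm, from 50 to 76 mm above the origin; its top is 10 mm below the case rim. Pinch it across y from above; at least 40 mm free on each side.
- blank: Plain solid aluminium blank plate, 60 x 6 x 48 mm, no tab, in the other slot. Origin: centre of its underside. Stays there.
- tray: Steel open tray fixed to the bench, 130 (x) x 160 (y) x 30 mm high, walls and floor 5 mm. Origin: centre of its underside. To the left or the right of the housing.
- pad: Flat light pad fixed to the bench: white face in a black rim, 110 (x) x 140 (y) x 9 mm high. Origin: centre of its underside. On the other side of the housing from the tray.
- mug: Bystander: white mug, 76 mm across, 90 mm high, origin at the centre of its underside.
- lens: Bystander: lens on a post, 50 x 50 mm foot, 102 mm high, origin at the centre of its underside.
- detector: Bystander: small grey detector head, 60 x 50 x 35 mm, with a steel snout, origin at the centre of its underside.

How it is judged:
On the way, in this order (a step that is already met when the one before it is completed fails the run):
1. the clip is off the rail and let go in the tray, the flap still shut (x of clip in the frame of tray between -0.066 and 0.066 m and y of clip in the frame of tray between -0.081 and 0.081 m and z of clip in the frame of tray below 0.05 m and contact force between clip and tray above 0.1 N and contact force between clip and the fingers below 0.1 N and value of joint flap below 0.15 rad), for 0.2 s.
2. the flap stands open, the filter plate still in its slot (value of joint flap above 1.2 rad and z of filter in the frame of housing below 0.03 m), for 0.2 s.
3. the filter plate is held in the gripper, drawn right out of its slot (z of filter in the frame of housing above 0.06 m and contact force between filter and the fingers above 1 N), for 0.2 s.
At the end, for the whole second after the job is handed in: Filter plate gripped and still, its origin over 60 mm above the bench and within 60 mm horizontally of the pad centre, tilted under 0.3 rad, touching neither pad nor housing; flap open beyond 1.2 rad; clip in the tray; blank in its slot (raised under 20 mm) (horizontal distance between filter and pad below 0.06 m and height (world z) of filter above 0.06 m and angle between filter's own z axis and vertical below 0.3 rad and contact force between filter and the fingers above 1 N and linear speed of filter below 0.05 m/s and contact force between filter and pad below 0.05 N and contact force between filter and housing below 0.05 N and value of joint flap above 1.2 rad and z of blank in the frame of housing below 0.02 m and x of clip in the frame of tray between -0.066 and 0.066 m and y of clip in the frame of tray between -0.081 and 0.081 m and z of clip in the frame of tray below 0.05 m and contact force between clip and tray above 0.1 N); the arm keeps its last pose, push and grip.
It fails at once if the blank plate is lifted out of its slot (z of blank in the frame of housing above 0.03 m).
It fails at once if the mug, lens or detector is moved by more than 30 mm (distance of any of mug, lens, detector from where it was at the start of the episode above 0.03 m).
It also fails if it takes over 64 s, if anything falls off the work surface, if the arm or the gripper's body presses on something with over 40 N, if the wrist force passes 120 N, or if a joint passes its speed limit or range.

## Working session

There is one attempt and no reset: what is moved stays moved. The work goes in short steps, Python scripts to look and compute and a shell command to move; the robot and the scene stay as the last step left them, time stands still between calls to the robot, and variables do not carry over. Pictures are saved under pics/ and viewed, and the job is handed in when it is done.

```bash
ls; mkdir -p pics
cat > h.py <<'E'
import numpy as np, cv2
from scipy.spatial.transform import Rotation as R
from plant import monitor, optics, robot
def cam(n): return optics.read_camera(n)
def ray(c,u,v):
    xd=np.array([(u-c["cx"])/c["fx"],(v-c["cy"])/c["fy"]]); x=xd.copy()
    for _ in range(30): x=xd/(1+c["k1"]*(x@x))
    M=cv2.Rodrigues(np.array(c["rvec"],float))[0]; t=np.array(c["tvec"],float).ravel()
    d=M.T@np.array([x[0],x[1],1]); o=-M.T@t
    return o,d/np.linalg.norm(d)
def onz(c,u,v,z):
    o,d=ray(c,u,v); return o+d*(z-o[2])/d[2]
def proj(c,p):
    M=cv2.Rodrigues(np.array(c["rvec"],float))[0]; t=np.array(c["tvec"],float).ravel()
    q=M@np.array(p,float)+t; x=q[:2]/q[2]; x=x*(1+c["k1"]*(x@x))
    return np.array([c["fx"]*x[0]+c["cx"],c["fy"]*x[1]+c["cy"]])
def st():
    s=monitor.read_state(); return s,np.array(s["tool_pos"]),R.from_rotvec(s["orientation"]).as_matrix()
def rel(p,M=None):
    """target TCP world pos & rot -> shift in tool mm, rotvec in tool"""
    s,t,T=st(); r=T.T@(np.array(p)-t)*1000
    return r, (R.from_matrix(T.T@M).as_rotvec() if M is not None else None)
E
python3 - <<'E'
from h import *
s,t,T=st(); print(s); print(T, robot.tip_extent)
for n in("side","top"):
    c=cam(n); cv2.imwrite(f"pics/{n}0.png",c["image"]); print({k:v for k,v in c.items() if k!="image"})
    print(ray(c,320,240))
E
```

```text
pics
{'t': 0.0, 'q': array([-1.38138781e+00,  1.31133259e-01,  1.48927247e+00, -1.03611535e-05,
        1.52304251e+00, -8.54143307e-02]), 'dq': array([-4.62714357e-04, -1.30166964e-03, -7.29639477e-04, -2.66708294e-04,
        4.72143876e-05, -1.09870205e-04]), 'joint_torque': array([-3.41966545e-03, -5.59835887e+01, -4.91759992e+01,  7.65947462e-02,
        3.54166771e-02, -1.35723490e-04]), 'tool_pos': array([ 0.16272804, -0.57692127,  0.22560787]), 'orientation': array([-0.28696613,  2.07633839, -2.0724589 ]), 'force': array([ 0.03918147, -1.15591895, -0.43733917]), 'wrist_torque': array([-0.03142442, -0.06306492, -0.02359357]), 'opening': 0.09282667939551201}
[[-9.62473178e-01 -3.59531565e-04  2.71376588e-01]
 [-2.71376786e-01  1.82045825e-03 -9.62471468e-01]
 [-1.47990876e-04 -9.99998278e-01 -1.84971076e-03]] 0.008
{'fx': 589.243925526243, 'fy': 589.243925526243, 'cx': 320.41080032469125, 'cy': 247.09524443513564, 'k1': -0.042683530839783615, 'rvec': array([ 0.94329654, -2.33461149,  1.22440975]), 'tvec': array([0.45422936, 0.32498999, 0.91152528])}
(array([-0.05798583,  0.72437459,  0.78405372]), array([ 0.57081473, -0.59968484, -0.56084636]))
{'fx': 612.10733818932, 'fy': 612.10733818932, 'cx': 319.6943623528683, 'cy': 238.13570389232046, 'k1': -0.13903664206282645, 'rvec': array([ 2.22274263, -2.19372272,  0.07176429]), 'tvec': array([-0.01165102,  0.59183861,  1.41643279])}
(array([0.52733694, 0.02416317, 1.44153474]), array([ 0.04214586, -0.02014792, -0.9989083 ]))
```

View pics/side0.png

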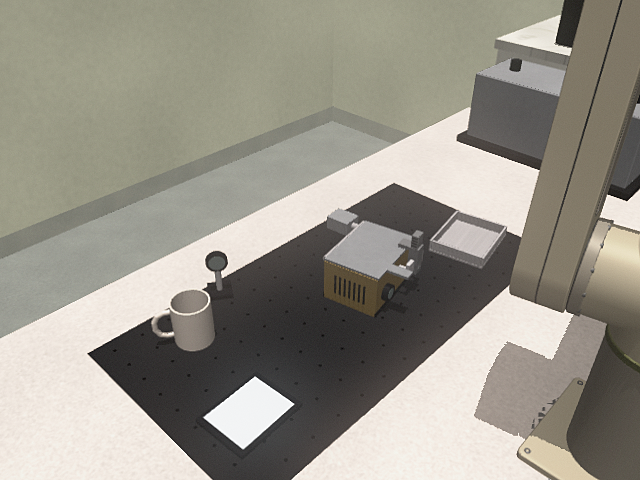

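View pics/top0.png

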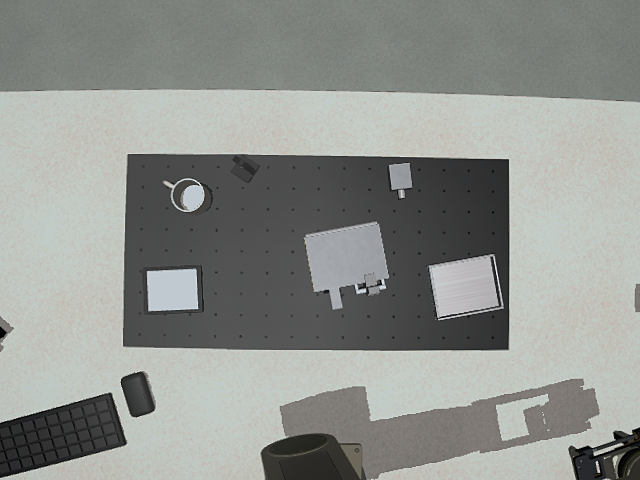

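The side view shows the housing at about (370,262), the tray at (468,238) and the pad at (250,413). In the top view the flap is at (345,257), the clip at (372,284), the tongue at (336,299), the tray at (466,287) and the pad at (173,289). I'll zoom in and fit edges next.

Run:
```python
from h import *
a=cv2.imread("pics/top0.png"); 
cv2.imwrite("pics/topz.png",cv2.resize(a[210:330,290:520],None,fx=3.4,fy=3.4,interpolation=cv2.INTER_CUBIC))
b=cv2.imread("pics/side0.png"); cv2.imwrite("pics/sidez.png",cv2.resize(b[200:320,310:450],None,fx=5,fy=5,interpolation=cv2.INTER_CUBIC))
# masks
c=cam("top"); im=c["image"]; g=cv2.cvtColor(im,cv2.COLOR_BGR2GRAY)
m=((g>100)*255).astype(np.uint8); m[:150]=0;m[352:]=0;m[:,:130]=0;m[:,505:]=0
cs,_=cv2.findContours(m,cv2.RETR_EXTERNAL,cv2.CHAIN_APPROX_NONE)
for k in cs:
    if cv2.contourArea(k)>150: print(cv2.minAreaRect(k),cv2.contourArea(k), cv2.approxPolyDP(k,3,True)[:,0].tolist())
```

```text
((317.0, 349.0), (4.0, 374.0), 90.0) 608.5 [[130, 347], [130, 351], [504, 351]]
((171.8541259765625, 289.5823059082031), (40.998783111572266, 50.38705825805664), 87.1375961303711) 1948.5 [[195, 268], [147, 271], [148, 310], [198, 308]]
((465.2400817871094, 286.6962890625), (55.93782424926758, 68.02854919433594), 79.50852966308594) 3621.5 [[493, 254], [427, 267], [438, 319], [503, 308]]
((347.4283142089844, 266.4509582519531), (79.42835998535156, 76.97117614746094), 79.3803482055664) 4729.5 [[376, 222], [306, 234], [303, 238], [313, 291], [328, 289], [332, 309], [342, 307], [338, 290], [341, 286], [354, 284], [356, 293], [362, 293], [365, 288], [358, 290], [358, 283], [365, 280], [369, 286], [380, 279], [382, 284], [368, 288], [368, 295], [385, 288], [383, 279], [388, 274]]
((184.18316650390625, 194.83168029785156), (33.532752990722656, 39.801490783691406), 84.2894058227539) 898.0 [[164, 180], [172, 188], [171, 201], [178, 209], [191, 211], [201, 204], [204, 193], [196, 180], [184, 178], [174, 185]]
((400.1463317871094, 175.81707763671875), (25.067960739135742, 20.87156105041504), 83.6598129272461) 479.0 [[409, 163], [389, 165], [392, 189], [411, 186]]
((317.0, 154.0), (8.0, 374.0), 90.0) 1935.5 [[130, 150], [167, 154], [504, 158], [504, 150]]
```

View pics/topz.png

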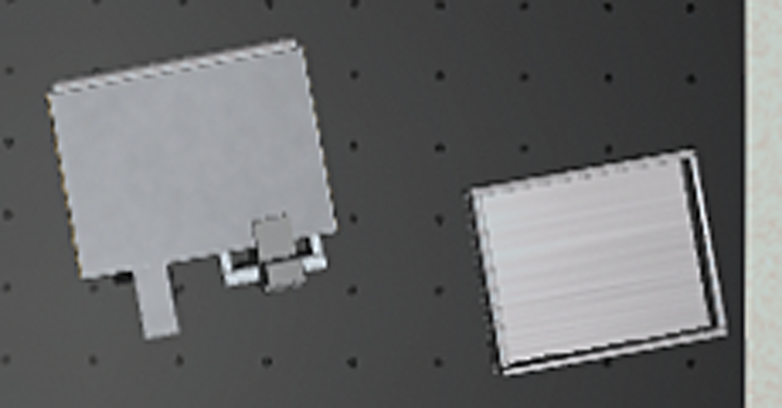

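View pics/sidez.png

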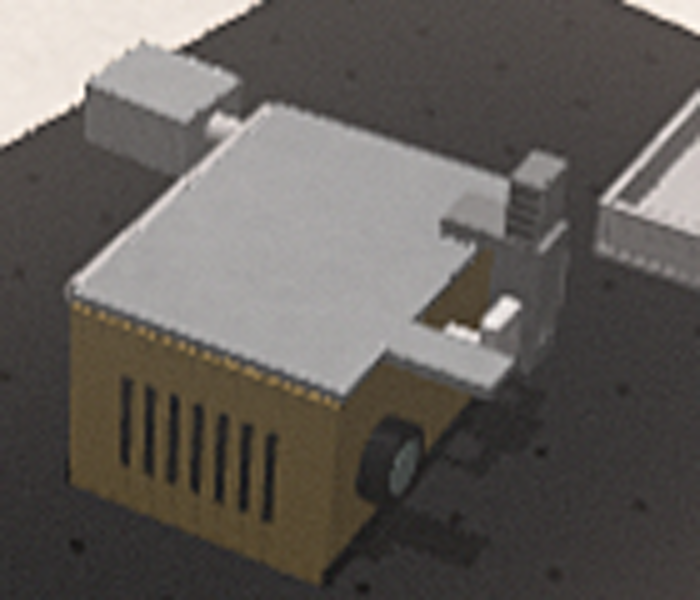

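Run:
```python
from h import *
c=cam("top"); s=cam("side")
f=lambda z:(290+z[0]/3.4,210+z[1]/3.4)
g=lambda z:(310+z[0]/5,200+z[1]/5)
z=.0985
P={n:onz(c,*f(p),z)[:2] for n,p in dict(RL=(52,93),RR=(302,48),FR=(336,232),FL=(83,277),t1=(146,338),t2=(180,332)).items()}
S={n:onz(s,*g(p),z)[:2] for n,p in dict(RL=(72,295),RR=(268,105),FL=(342,398),FR=(0,0),t1=(492,390),t2=(515,360)).items()}
for n in P: print(n,P[n].round(4),S[n].round(4))
# tray rim outer, z=.03
for n,p in dict(a=(472,188),b=(694,152),c=(727,332),d=(505,374)).items(): print(n,onz(c,*f(p),.03)[:2].round(4))
for p in [(195,268),(147,271),(148,310),(198,308)]: print("pad",onz(c,*p,.009)[:2].round(4))
# clip grip top z=.138
q=np.array([(265,264),(300,258),(306,284),(272,291)])
print("clip",[onz(c,*f(p),.138)[:2].round(4) for p in q], onz(c,*f(q.mean(0)),.138))
q=np.array([(540,150),(568,160),(545,190),(510,178)])
print("clip side",[onz(s,*g(p),.138)[:2].round(4) for p in q], onz(s,*g(q.mean(0)),.138))
```

```text
RL [0.5894 0.0294] [0.587  0.0337]
RR [ 0.6208 -0.1323] [ 0.623  -0.1284]
FR [ 0.5018 -0.1555] [ 0.77  -0.111]
FL [0.471  0.0079] [0.4683 0.0104]
t1 [ 0.4322 -0.0332] [ 0.4305 -0.0333]
t2 [ 0.4363 -0.0551] [ 0.4355 -0.0547]
a [ 0.5315 -0.2579]
b [ 0.5578 -0.4134]
c [ 0.4338 -0.4376]
d [ 0.4047 -0.282 ]
pad [0.5181 0.2873]
pad [0.5093 0.4012]
pad [0.4177 0.3972]
pad [0.4247 0.2787]
clip [array([ 0.4821, -0.1056]), array([ 0.486 , -0.1276]), array([ 0.4698, -0.1316]), array([ 0.4652, -0.1102])] [ 0.47577468 -0.11875296  0.138     ]
clip side [array([ 0.4835, -0.1301]), array([ 0.4711, -0.132 ]), array([ 0.4649, -0.108 ]), array([ 0.48  , -0.1052])] [ 0.47484517 -0.11874938  0.138     ]
```

```bash
cat >> h.py <<'E'
HOU=None
try:
    d=np.load("hou.npy"); HY,HO=d[0],d[1:3]
except Exception: pass
def hw(x,y,z):
    """housing mm -> world"""
    return np.array([HO[0]+(x*np.cos(HY)-y*np.sin(HY))/1000, HO[1]+(x*np.sin(HY)+y*np.cos(HY))/1000, z/1000])
def toolR(a):
    """pointing down, jaw (tool z) along -y turned by a"""
    z=np.array([np.sin(a),-np.cos(a),0]); y=np.array([0,0,-1.]); return np.c_[np.cross(y,z),y,z]
def go(p,a):
    r,w=rel(p,toolR(a)); print("shift mm",r.round(1),"turn",w.round(3))
E
python3 - <<'E'
from h import *
A=[(60,84),(60,-84),(-62,-84),(-62,84),(-107,51),(-107,29),(-80,-42)]
top=[(.5894,.0294),(.6208,-.1323),(.5018,-.1555),(.4710,.0079),(.4322,-.0332),(.4363,-.0551),(.4758,-.1188)]
side=[(.5870,.0337),(.6230,-.1284),None,(.4683,.0104),(.4305,-.0333),(.4355,-.0547),(.4748,-.1187)]
def fit(L):
    X=np.array([a for a,b in zip(A,L) if b])/1e3; Y=np.array([b for b in L if b])
    xc=X-X.mean(0); yc=Y-Y.mean(0)
    th=np.arctan2((xc[:,0]*yc[:,1]-xc[:,1]*yc[:,0]).sum(),(xc*yc).sum())
    r=np.array([[np.cos(th),-np.sin(th)],[np.sin(th),np.cos(th)]]); o=Y.mean(0)-r@X.mean(0)
    print(th,o,((Y-o-X@r.T)*1e3).round(1).tolist()); return th,o
a=fit(top);b=fit(side)
np.save("hou.npy",[(a[0]+b[0])/2,*((a[1]+b[1])/2)])
E
python3 - <<'E'
from h import *
print(HY,HO); p=hw(-80,-42,116); print(p); p[2]=.226; go(p,HY); print(hw(-95,40,0),hw(-5,24,0),hw(-5,-24,0))
E
```

```text
0.1900340032131548 [ 0.54673047 -0.06266086] [[-0.4, -1.8], [-0.7, 1.5], [0.1, 1.4], [1.0, -0.2], [0.2, -0.4], [0.1, -0.7], [-0.3, 0.2]]
0.21192893965543902 [ 0.5459137 -0.0601048] [[0.1, -0.9], [0.8, 1.2], [0.7, 1.4], [-0.1, -0.5], [0.3, -0.4], [-1.7, -0.7]]
0.2009814714342969 [ 0.54632208 -0.06138283]
[ 0.4763169  -0.11850791  0.116     ]
shift mm [-426.2    0.5 -356.5] turn [ 0.001  0.074 -0.   ]
[ 0.44524908 -0.04115295  0.        ] [ 0.53663158 -0.03886408  0.        ] [ 0.54621387 -0.08589789  0.        ]
```

```bash
python3 -m inch '[[[-50,0,-42,0,0,0],[-50,0,-42,0,0,0],[-50,0,-42,0,0,0],[-50,0,-42,0,0,0],[-50,0,-42,0,0,0],[-50,0,-42,0,0,0],[-50,0,-42,0,0,0],[-50,0,-42,0,0.074,0]]]' 60 45; python3 -c "
from h import *
p=hw(-80,-42,116);go(p,HY)"
```

```text
t: 1.25
tool_pos: [0.4449, -0.1623, 0.2268]
orientation: [-0.211, 2.116, -2.117]
force: [1.2, -0.3, 0.4]
opening: 0.0605
shift mm [-39.4 110.9 -36.7] turn [-0.001 -0.002 -0.001]
```

```bash
python3 -m inch '[[[-15,0,-15,0,0,0],[-15,0,-15,0,0,0],[0,0,0,0,0,0],[0,0,0,0,0,0]]]'; python3 -c "
from h import *
p=hw(-80,-42,116);go(p,HY)"
```

```text
t: 1.75
tool_pos: [0.4672, -0.1291, 0.2266]
orientation: [-0.214, 2.116, -2.116]
force: [0.4, 1.1, 0.0]
opening: 0.06
shift mm [-11.1 110.6  -8.5] turn [-0. -0.  0.]
```

```bash
python3 -m inch '[[[-11,0,-8.5,0,0,0],[0,20,0,0,0,0],[0,20,0,0,0,0],[0,15,0,0,0,0],[0,0,0,0,0,0]]]'
python3 - <<'E'
from h import *
p=hw(-80,-42,116);go(p,HY)
for n in("side","top"):
    c=cam(n); i=c["image"]; x,y=(330,150) if n=="side" else (300,210)
    cv2.imwrite(f"pics/{n}1.png",cv2.resize(i[y:y+140,x:x+160],None,fx=4,fy=4,interpolation=cv2.INTER_CUBIC))
E
```

```text
t: 2.38
tool_pos: [0.4758, -0.1179, 0.1703]
orientation: [-0.215, 2.118, -2.116]
force: [0.0, -0.6, -0.2]
opening: 0.06
shift mm [-0.5 54.3  0.8] turn [ 0.001 -0.001  0.002]
```

View pics/side1.png

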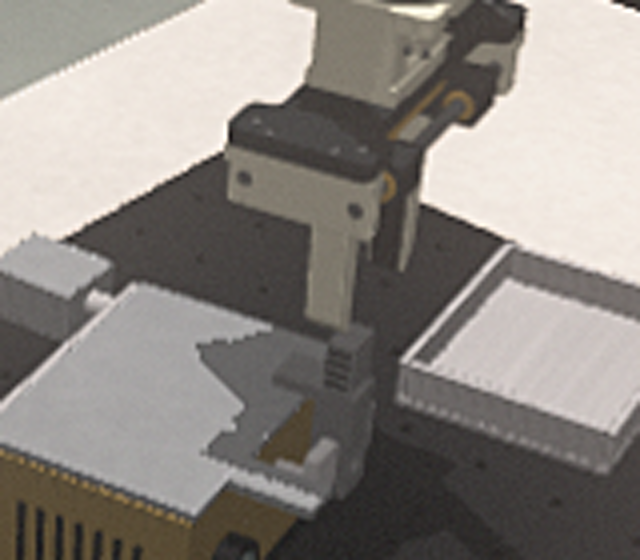

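View pics/top1.png

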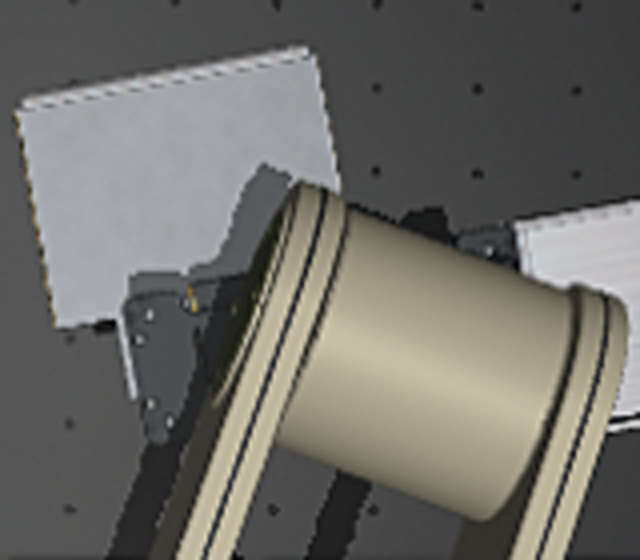

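The side view shows the near finger at (333,270) right above the grip block at (345,350) and in line with it. I'll go down and grip.

```bash
python3 -m inch '[[[0,20,0.5,0,0,0],[0,18,0,0,0,0],[0,16,0,0,0,0],[0,0,0,0,0,0],[0,0,0,0,0,0]]]' && python3 -m inch '[[[0,0,0,0,0,0],[0,0,0,0,0,0],[0,0,0,0,0,0],[0,0,0,0,0,0]]]' 0 50
```

```text
t: 3.1
tool_pos: [0.4769, -0.1187, 0.1181]
orientation: [-0.213, 2.115, -2.116]
force: [0.2, 0.6, 0.4]
opening: 0.0604
t: 3.6
tool_pos: [0.4767, -0.1187, 0.1178]
orientation: [-0.213, 2.116, -2.116]
force: [-0.4, 0.1, 0.4]
opening: 0.0249
```

```bash
python3 -m inch '[[[0,0,0,0,0,0],[0,-2,0,0,0,0],[0,-2,0,0,0,0],[0,-2,0,0,0,0],[0,-2,0,0,0,0],[0,-2,0,0,0,0]]]'; python3 -m inch '[[[0,-5,0,0,0,0],[0,-10,0,0,0,0],[0,-15,0,0,0,0],[0,-20,0,0,0,0],[0,-20,0,0,0,0],[0,0,0,0,0,0]]]';python3 - <<'E'
from h import *
c=cam("side"); i=c["image"]; x,y=(330,150)
cv2.imwrite(f"pics/s2.png",cv2.resize(i[y:y+140,x:x+160],None,fx=4,fy=4,interpolation=cv2.INTER_CUBIC))
E
```

```text
t: 4.35
tool_pos: [0.4757, -0.1179, 0.1258]
orientation: [-0.215, 2.119, -2.115]
force: [4.4, 1.0, -17.7]
opening: 0.0236
t: 5.1
tool_pos: [0.4785, -0.1195, 0.2015]
orientation: [-0.207, 2.11, -2.116]
force: [-0.3, -0.2, -0.8]
opening: 0.0237
```

View pics/s2.png

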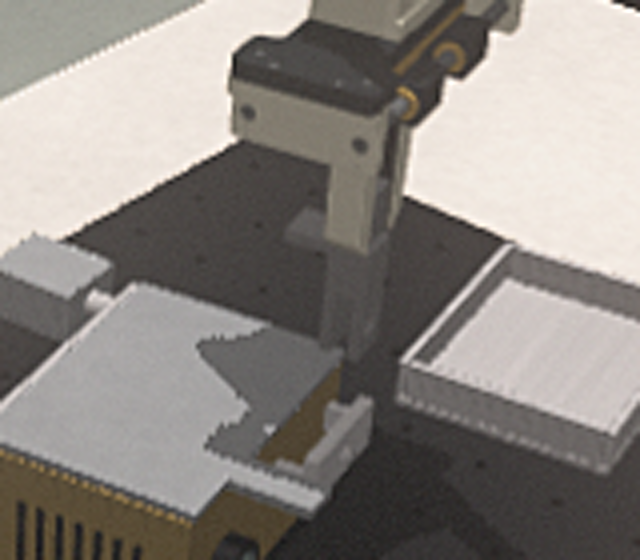

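The clip is off the rail and held between the fingers, with its legs ending at (355,355), well clear of the rail. Next is the tray.

```bash
python3 -c "
from h import *
go([.477,-.348,.2],HY)"
```

```text
shift mm [4.630e+01 1.000e-01 2.241e+02] turn [-0.002 -0.    -0.003]
```

```bash
python3 -m inch '[[[5,0,24,0,0,0],[9,0,43,0,0,0],[9,0,43,0,0,0],[9,0,43,0,0,0],[9,0,43,0,0,0],[5,0,26,0,0,0],[0,0,0,0,0,0]]]'; python3 -c "
from h import *
go([.477,-.348,.08],HY)"
```

```text
t: 6.02
tool_pos: [0.475, -0.3468, 0.1966]
orientation: [-0.212, 2.119, -2.117]
force: [0.8, 0.0, -0.7]
opening: 0.0238
shift mm [ -1.8 116.6   1.7] turn [ 0.001 -0.003  0.001]
```

```bash
python3 -m inch '[[[0,20,0,0,0,0],[0,30,0,0,0,0],[0,30,0,0,0,0],[0,20,0,0,0,0],[0,12,0,0,0,0],[0,0,0,0,0,0]]]'; python3 -m inch '[[[0,2,0,0,0,0],[0,2,0,0,0,0],[0,2,0,0,0,0],[0,0,0,0,0,0]]]'
```

```text
t: 6.78
tool_pos: [0.4755, -0.3447, 0.0847]
orientation: [-0.215, 2.117, -2.115]
force: [0.9, 0.8, -0.6]
opening: 0.0241
t: 7.28
tool_pos: [0.4758, -0.3454, 0.0796]
orientation: [-0.213, 2.116, -2.116]
force: [-0.1, 0.2, -1.4]
opening: 0.0236
```

```bash
python3 -m inch '[[[0,2,0,0,0,0],[0,1.5,0,0,0,0],[0,0,0,0,0,0]]]'
python3 - <<'E'
from h import *
c=cam("side"); i=c["image"]; x,y=(400,140)
cv2.imwrite(f"pics/s3.png",cv2.resize(i[y:y+140,x:x+160],None,fx=4,fy=4,interpolation=cv2.INTER_CUBIC))
E
```

```text
t: 7.65
tool_pos: [0.476, -0.3455, 0.0768]
orientation: [-0.213, 2.115, -2.116]
force: [-2.3, 1.7, 5.2]
opening: 0.0239
```

View pics/s3.png

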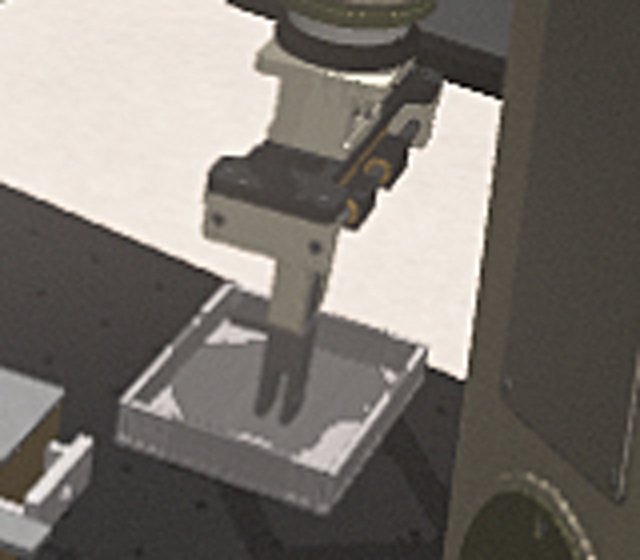

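The legs at (270,412) touch the tray floor, with about 5 N upward on the tool. I'll let go and rise.

```bash
python3 -m inch '[[[0,0,0,0,0,0],[0,0,0,0,0,0],[0,0,0,0,0,0],[0,0,0,0,0,0]]]' 60 30; python3 -m inch '[[[0,-15,0,0,0,0],[0,-25,0,0,0,0],[0,-40,0,0,0,0],[0,-40,0,0,0,0],[0,-20,0,0,0,0],[0,0,0,0,0,0]]]' 45
python3 - <<'E'
from h import *
go(np.r_[hw(-95,40,0)[:2],.215],HY)
c=cam("side"); i=c["image"]; x,y=(400,140)
cv2.imwrite(f"pics/s4.png",cv2.resize(i[y:y+140,x:x+160],None,fx=4,fy=4,interpolation=cv2.INTER_CUBIC))
E
```

```text
t: 8.2
tool_pos: [0.4758, -0.3453, 0.076]
orientation: [-0.213, 2.116, -2.116]
force: [-0.1, 0.2, -0.1]
opening: 0.0578
t: 8.95
tool_pos: [0.4767, -0.3461, 0.2182]
orientation: [-0.21, 2.112, -2.118]
force: [0.2, -1.2, 0.1]
opening: 0.0452
shift mm [ -30.     2.4 -305.1] turn [-0.003 -0.    -0.002]
```

View pics/s4.png

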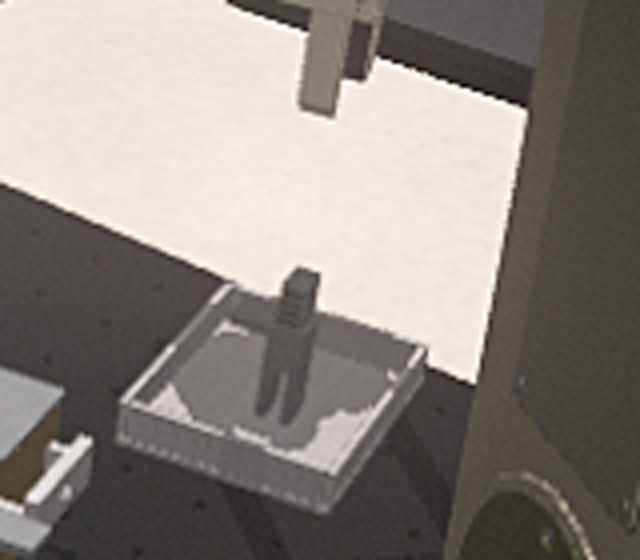

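The clip stands by itself in the tray at (290,350). I'll go to the flap tongue.

```bash
python3 -m inch '[[[-3,0,-30,0,0,0],[-6,0,-60,0,0,0],[-6,0,-60,0,0,0],[-6,0,-60,0,0,0],[-6,0,-60,0,0,0],[-3,0,-35,0,0,0],[0,0,0,0,0,0]]]'; python3 -c "
from h import *
go(hw(-95,40,84.5),HY)"
```

```text
t: 9.88
tool_pos: [0.4431, -0.0382, 0.2139]
orientation: [-0.22, 2.117, -2.114]
force: [0.0, 0.1, 0.8]
opening: 0.0453
shift mm [ -1.9 129.4   3.5] turn [0.002 0.003 0.003]
```

```bash
python3 -m inch '[[[-1.5,25,3,0,0.003,0],[0,30,0,0,0,0],[0,20,0,0,0,0],[0,0,0,0,0,0]]]'
python3 - <<'E'
from h import *
go(hw(-95,40,84.5),HY)
c=cam("side"); i=c["image"]; x,y=(330,150)
cv2.imwrite(f"pics/s5.png",cv2.resize(i[y:y+140,x:x+160],None,fx=4,fy=4,interpolation=cv2.INTER_CUBIC))
E
```

```text
t: 10.38
tool_pos: [0.4443, -0.0436, 0.138]
orientation: [-0.216, 2.122, -2.119]
force: [-0.6, 0.6, -0.3]
opening: 0.0456
shift mm [-1.7 53.5 -2.1] turn [ 0.002 -0.004  0.006]
```

View pics/s5.png

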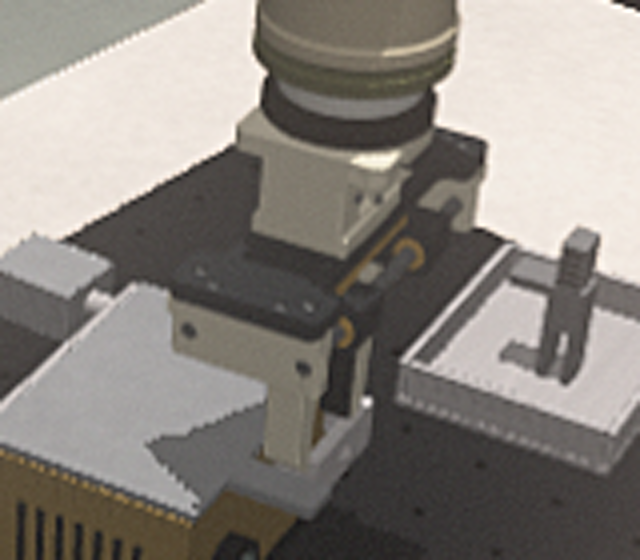

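The left finger's tip at (287,460) lines up with the tongue, whose end is near (300,505). I'll go down and pinch.

```bash
python3 -m inch '[[[-1,20,-1.5,0,0,0],[0,18,0,0,0,0],[0,15,0,0,0,0],[0,0,0,0,0,0],[0,0,0,0,0,0]]]'; python3 -m inch '[[[0,0,0,0,0,0],[0,0,0,0,0,0],[0,0,0,0,0,0],[0,0,0,0,0,0],[0,0,0,0,0,0]]]' 0 20; python3 -c "
from h import *
go(hw(-95,40,84.5),HY)"
```

```text
t: 11.05
tool_pos: [0.4477, -0.0417, 0.0889]
orientation: [-0.209, 2.117, -2.117]
force: [-0.1, 0.4, -0.4]
opening: 0.0449
t: 11.68
tool_pos: [0.4473, -0.0407, 0.0885]
orientation: [-0.21, 2.119, -2.116]
force: [-1.6, 6.2, 3.1]
opening: 0.0214
shift mm [2.1 4.  0.1] turn [ 0.001 -0.003 -0.   ]
```

```bash
python3 -c "
import numpy as np
t=np.arange(0,1.75,.1); x=-155*np.cos(t)+3*np.sin(t); z=155*np.sin(t)+3*np.cos(t)
for a,b,c in zip(t[1:],-np.diff(x),-np.diff(z)): print(round(a,1),[round(b,1),round(c,1)])"
```

```text
0.1 [np.float64(-1.1), np.float64(-15.5)]
0.2 [np.float64(-2.6), np.float64(-15.3)]
0.3 [np.float64(-4.1), np.float64(-14.9)]
0.4 [np.float64(-5.6), np.float64(-14.5)]
0.5 [np.float64(-7.0), np.float64(-13.8)]
0.6 [np.float64(-8.4), np.float64(-13.1)]
0.7 [np.float64(-9.6), np.float64(-12.2)]
0.8 [np.float64(-10.8), np.float64(-11.1)]
0.9 [np.float64(-11.8), np.float64(-10.0)]
1.0 [np.float64(-12.8), np.float64(-8.8)]
1.1 [np.float64(-13.6), np.float64(-7.4)]
1.2 [np.float64(-14.3), np.float64(-6.1)]
1.3 [np.float64(-14.8), np.float64(-4.6)]
1.4 [np.float64(-15.2), np.float64(-3.1)]
1.5 [np.float64(-15.4), np.float64(-1.6)]
1.6 [np.float64(-15.5), np.float64(-0.0)]
1.7 [np.float64(-15.4), np.float64(1.5)]
```

```bash
python3 -m inch '[[[-1,-15.5,0,0,0,0],[-2.6,-15.3,0,0,0,0],[-4,-15,0,0,0,0],[-5.6,-14.5,0,0,0,0],[0,0,0,0,0,0]]]'; python3 -m inch '[[[-7,-13.8,0,0,0,0],[-8.4,-13,0,0,0,0],[-9.6,-12.2,0,0,0,0],[-10.8,-11,0,0,0,0],[0,0,0,0,0,0]]]'
python3 - <<'E'
from h import *
go(hw(-95,40,84.5),HY)
c=cam("side"); i=c["image"]; x,y=(310,120)
cv2.imwrite(f"pics/s6.png",cv2.resize(i[y:y+180,x:x+180],None,fx=3,fy=3,interpolation=cv2.INTER_CUBIC))
E
```

```text
t: 12.3
tool_pos: [0.4604, -0.0381, 0.1499]
orientation: [-0.211, 2.118, -2.116]
force: [-3.2, 6.4, 1.5]
opening: 0.0217
t: 12.92
tool_pos: [0.4965, -0.031, 0.2004]
orientation: [-0.209, 2.117, -2.115]
force: [-0.9, 7.2, -0.5]
opening: 0.0215
shift mm [ 5.240e+01  1.158e+02 -1.000e-01] turn [ 0.001 -0.003 -0.002]
```

View pics/s6.png

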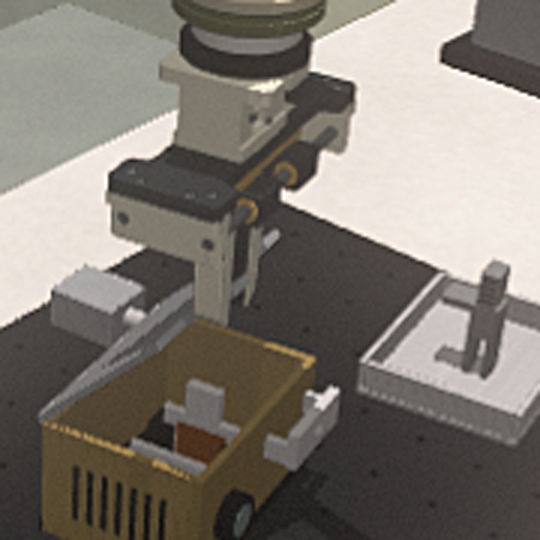

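The flap is partly up, its edge running from (45,415) to (200,290). The filter tab shows at (205,400) in the far (-y) slot, and the blank is at (165,455). I'll continue the arc.

```bash
python3 -m inch '[[[-11.8,-10,0,0,0,0],[-12.8,-8.8,0,0,0,0],[-13.6,-7.4,0,0,0,0],[-14.3,-6,0,0,0,0],[0,0,0,0,0,0]]]'; python3 -m inch '[[[-14.8,-4.6,0,0,0,0],[-15.2,-3,0,0,0,0],[-15.4,-1.6,0,0,0,0],[-15.5,0,0,0,0,0],[-15.4,1.5,0,0,0,0],[0,0,0,0,0,0],[0,0,0,0,0,0]]]'
python3 - <<'E'
from h import *
go(hw(-95,40,84.5),HY)
c=cam("side"); i=c["image"]; x,y=(310,100)
cv2.imwrite(f"pics/s7.png",cv2.resize(i[y:y+200,x:x+180],None,fx=3,fy=3,interpolation=cv2.INTER_CUBIC))
E
```

```text
t: 13.6
tool_pos: [0.5478, -0.0209, 0.2319]
orientation: [-0.21, 2.117, -2.116]
force: [-0.7, 5.0, -1.3]
opening: 0.0213
t: 14.48
tool_pos: [0.6225, -0.0061, 0.2402]
orientation: [-0.207, 2.116, -2.116]
force: [-0.3, 5.2, 4.6]
opening: 0.0217
shift mm [181.1 155.2  -0.6] turn [-0.    -0.003 -0.003]
```

View pics/s7.png

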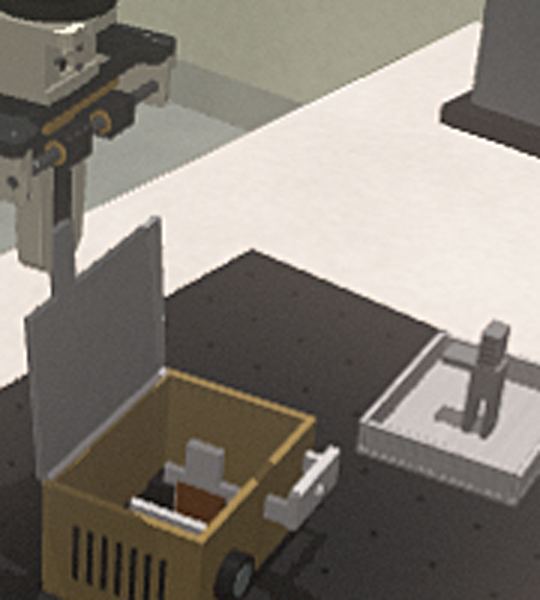

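The flap stands just past upright, at about 1.7 rad. I'll release it and go up.

```bash
python3 -m inch '[[[0,0,0,0,0,0],[0,0,0,0,0,0],[0,0,0,0,0,0],[0,0,0,0,0,0]]]' 50 20; python3 -m inch '[[[0,-15,0,0,0,0],[0,-20,0,0,0,0],[0,-20,0,0,0,0],[0,-10,0,0,0,0],[0,0,0,0,0,0]]]'
python3 - <<'E'
from h import *
go(hw(-5,-24,310),HY)
E
```

```text
t: 15.02
tool_pos: [0.6214, -0.0068, 0.2382]
orientation: [-0.21, 2.118, -2.118]
force: [-0.4, 0.5, 0.6]
opening: 0.0495
t: 15.65
tool_pos: [0.6221, -0.0066, 0.3049]
orientation: [-0.207, 2.116, -2.117]
force: [0.9, -0.7, -0.3]
opening: 0.0498
shift mm [90.  -5.2 62.8] turn [-0.001 -0.003 -0.002]
```

```bash
python3 -m inch '[[[40,0,0,0,0,0],[60,0,0,0,0,0],[40,0,-50,0,0,0],[0,0,-60,0,0,0],[0,0,-60,0,0,0],[0,0,-30,0,0,0],[0,0,0,0,0,0]]]'
python3 - <<'E'
from h import *
for n in("side","top"):
    c=cam(n); i=c["image"]; cv2.imwrite(f"pics/{n}8f.png",i); x,y=(310,150) if n=="side" else (290,200)
    cv2.imwrite(f"pics/{n}8.png",cv2.resize(i[y:y+170,x:x+150],None,fx=4,fy=4,interpolation=cv2.INTER_CUBIC))
E
```

```text
t: 16.52
tool_pos: [0.4452, 0.1627, 0.3025]
orientation: [-0.215, 2.116, -2.116]
force: [0.5, 0.3, -1.7]
opening: 0.0497
```

View pics/side8.png

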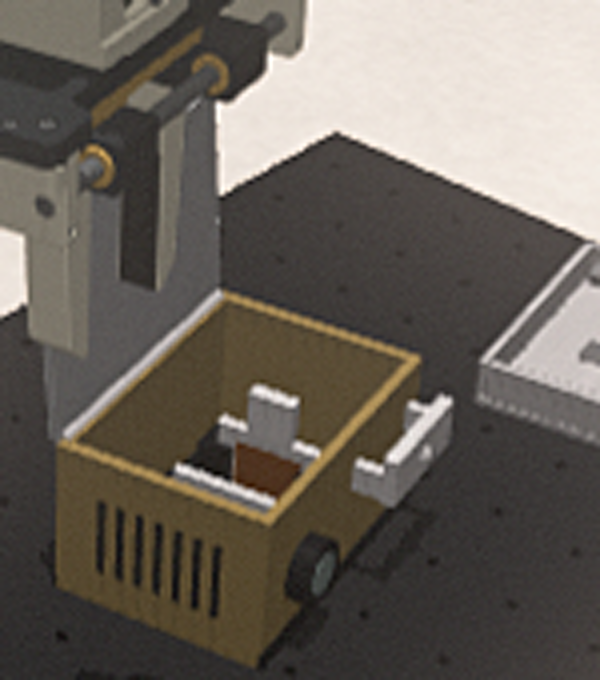

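View pics/top8.png

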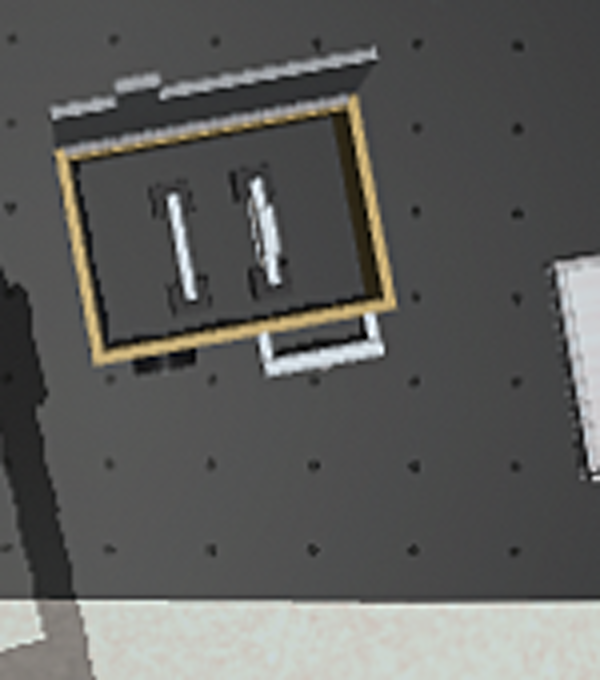

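The flap stands open, running from (50,110) to (378,50) in the top view. The filter is at about (266,232) with its tab, and the blank is at (182,245). I'll measure the filter pose from the plate ends and the tab.

Run:
```python
from h import *
t=cam("top"); s=cam("side")
f=lambda p:(290+p[0]/4,200+p[1]/4); g=lambda p:(310+p[0]/4,150+p[1]/4)
a=onz(t,*f((258,180)),.056);b=onz(t,*f((276,284)),.056); print(a,b,(a+b)/2,np.arctan2(*(a-b)[[1,0]]))
print("tab top", onz(t,*f((271,230)),.082))
# side tab top centre
print("side tab", onz(s,*g((275,395)),.082),onz(s,*g((250,386)),.082),onz(s,*g((299,402)),.082))
a=onz(t,*f((173,192)),.054);b=onz(t,*f((192,300)),.054); print("blank",a,b,(a+b)/2)
print(hw(-5,-24,0),hw(-5,24,0),HY)
p=hw(-5,-24,150);go(p,HY)
```

```text
[ 0.57549981 -0.08221119  0.056     ] [ 0.51668632 -0.09305827  0.056     ] [ 0.54609307 -0.08763473  0.056     ] 0.18238234404118703
tab top [ 0.54686566 -0.08775329  0.082     ]
side tab [ 0.54659977 -0.08842587  0.082     ] [ 0.56118459 -0.08566115  0.082     ] [ 0.53366798 -0.09221152  0.082     ]
blank [ 0.56811844 -0.03412382  0.054     ] [ 0.50704829 -0.04562634  0.054     ] [ 0.53758336 -0.03987508  0.054     ]
[ 0.54621387 -0.08589789  0.        ] [ 0.53663158 -0.03886408  0.        ] 0.2009814714342969
shift mm [-50.1 153.  260.6] turn [-0.    -0.004  0.001]
```

```bash
python3 -m inch '[[[-5,0,35,0,0,0],[-10,0,60,0,0,0],[-10,0,60,0,0,0],[-15,0,60,0,0,0],[-10,0,45,0,0,0],[0,0,0,0,0,0]]]' 36; python3 -c "
from h import *
go([.5466,-.0878,.062],.193)"
```

```text
t: 17.48
tool_pos: [0.5463, -0.0886, 0.3023]
orientation: [-0.206, 2.121, -2.122]
force: [-0.2, -0.6, 0.8]
opening: 0.036
shift mm [ -0.9 240.3  -0.7] turn [-0.    -0.001  0.002]
```

```bash
python3 -m inch '[[[-1,30,0,0,0,0],[0,45,0,0,0,0],[0,45,0,0,0,0],[0,30,0,0,0,0],[0,20,0,0,0,0],[0,0,0,0,0,0]]]'
python3 - <<'E'
from h import *
go([.5466,-.0878,.062],.193)
c=cam("side"); i=c["image"]; x,y=(310,100)
cv2.imwrite(f"pics/s9.png",cv2.resize(i[y:y+200,x:x+180],None,fx=3,fy=3,interpolation=cv2.INTER_CUBIC))
E
```

```text
t: 18.23
tool_pos: [0.5461, -0.0836, 0.132]
orientation: [-0.213, 2.12, -2.118]
force: [0.0, -0.2, -0.0]
opening: 0.036
shift mm [ 0.1 70.   4.3] turn [0.001 0.004 0.002]
```

View pics/s9.png

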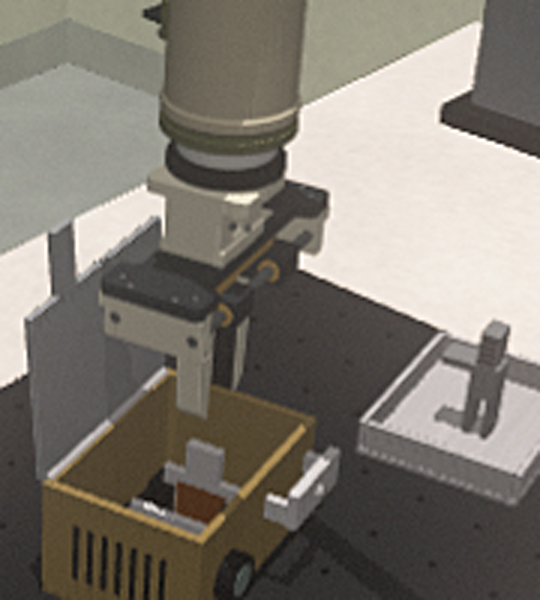

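The fingers at (195,400) hang above the tab at (205,460), and the body is clear of the flap. I'll correct 4 mm sideways and go down.

```bash
python3 -m inch '[[[0,10,4,0,0.003,0],[0,15,0,0,0,0],[0,0,0,0,0,0]]]';  python3 -c "
from h import *
go([.5466,-.0878,.062],.193)"
```

```text
t: 18.65
tool_pos: [0.5468, -0.0876, 0.1066]
orientation: [-0.21, 2.121, -2.119]
force: [-0.6, -0.0, 0.1]
opening: 0.036
shift mm [ 0.2 44.6  0.2] turn [0.001 0.002 0.003]
```

```bash
python3 -m inch '[[[0,15,0,0,0,0],[0,15,0,0,0,0],[0,14,0,0,0,0],[0,0,0,0,0,0],[0,0,0,0,0,0]]]';  python3 -c "
from h import *
go([.5466,-.0878,.062],.193)"; python3 -m inch '[[[0,0,0,0,0,0],[0,0,0,0,0,0],[0,0,0,0,0,0],[0,0,0,0,0,0],[0,0,0,0,0,0]]]' 0 35
```

```text
t: 19.27
tool_pos: [0.5481, -0.0878, 0.0645]
orientation: [-0.207, 2.119, -2.119]
force: [-0.4, -0.1, -0.3]
opening: 0.0363
shift mm [ 1.5  2.5 -0.3] turn [-0.     0.002 -0.   ]
t: 19.9
tool_pos: [0.5481, -0.0876, 0.0645]
orientation: [-0.207, 2.119, -2.119]
force: [-0.1, 2.7, 2.3]
opening: 0.008
```

Gripped at 8.0 mm, which matches the tab thickness. I'll lift it straight up.

```bash
python3 -m inch '[[[0,-8,0,0,0,0],[0,-12,0,0,0,0],[0,-12,0,0,0,0],[0,-12,0,0,0,0],[0,0,0,0,0,0]]]';  python3 -m inch '[[[0,-20,0,0,0,0],[0,-30,0,0,0,0],[0,-30,0,0,0,0],[0,-20,0,0,0,0],[0,0,0,0,0,0]]]'
python3 - <<'E'
from h import *
go([.467,.341,.215],.193)
c=cam("side"); i=c["image"]; x,y=(310,100)
cv2.imwrite(f"pics/s10.png",cv2.resize(i[y:y+200,x:x+180],None,fx=3,fy=3,interpolation=cv2.INTER_CUBIC))
E
```

```text
t: 20.52
tool_pos: [0.5493, -0.0883, 0.1103]
orientation: [-0.204, 2.116, -2.119]
force: [0.9, 0.1, -1.3]
opening: 0.0078
t: 21.15
tool_pos: [0.5492, -0.0881, 0.2106]
orientation: [-0.203, 2.116, -2.119]
force: [0.3, -0.1, -2.8]
opening: 0.0081
shift mm [  -2.4   -5.1 -436.9] turn [-0.002  0.002 -0.003]
```

View pics/s10.png

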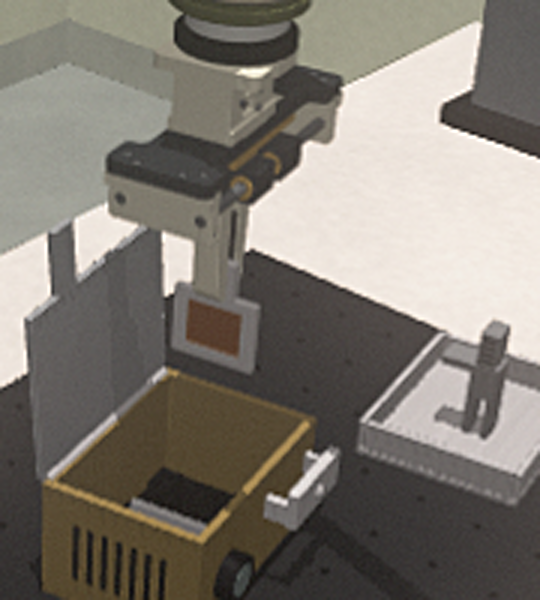

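The filter at (215,325) is held upright, clear of the case, and the blank remains in its slot at (170,510). I'll carry it to the pad.

```bash
python3 -m inch '[[[0,-10,-15,0,0,0],[0,0,-35,0,0,0],[0,0,-50,0,0,0],[0,0,-50,0,0,0],[0,0,-50,0,0,0],[0,0,-50,0,0,0],[0,0,-50,0,0,0],[0,0,-50,0,0,0]]]'; python3 -m inch '[[[0,0,-40,0,0,0],[0,0,-25,0,0,0],[0,0,-10,0,0,0],[0,0,0,0,0,0],[0,0,0,0,0,0]]]';  python3 -c "
from h import *
go([.467,.341,.165],.193)"
```

```text
t: 22.2
tool_pos: [0.4785, 0.2577, 0.2176]
orientation: [-0.209, 2.119, -2.12]
force: [0.5, 0.3, -0.4]
opening: 0.0076
t: 22.82
tool_pos: [0.4658, 0.3283, 0.2182]
orientation: [-0.207, 2.119, -2.12]
force: [-0.4, -0.4, -1.9]
opening: 0.0082
shift mm [ -3.6  53.1 -12.3] turn [-0.001  0.001  0.   ]
```

```bash
python3 -m inch '[[[-2,15,-6,0,0,0],[-1,20,-6,0,0,0],[0,12,0,0,0,0],[0,5,0,0,0,0],[0,0,0,0,0,0],[0,0,0,0,0,0],[0,0,0,0,0,0],[0,0,0,0,0,0]]]'
python3 - <<'E'
from h import *
go([.467,.341,.165],.193)
print(np.abs(st()[0]["dq"]).max())
for n in("side","top"):
    cv2.imwrite(f"pics/{n}11.png",cam(n)["image"])
E
```

```text
t: 23.82
tool_pos: [0.4666, 0.3417, 0.1669]
orientation: [-0.206, 2.119, -2.118]
force: [0.8, -0.2, -0.6]
opening: 0.0074
shift mm [-0.3  1.9  0.7] turn [ 0.     0.002 -0.001]
0.00410110596452273
```

View pics/side11.png

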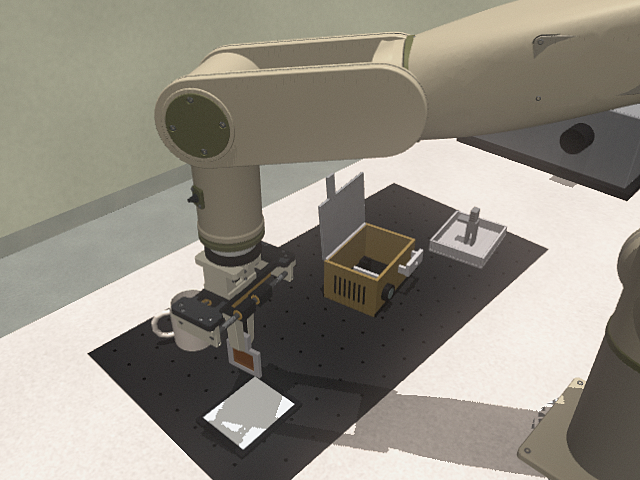

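View pics/top11.png

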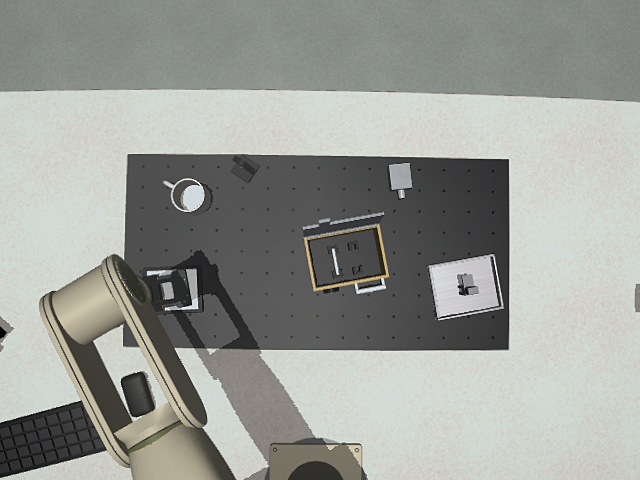

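The filter hangs upright over the pad (side view (245,358)). The flap is open, the clip is in the tray (top view (467,285)), the blank is in its slot (335,260), and the mug, lens and detector are at their starting pixels. I'm handing it in.

```bash
python3 -c "
from plant import robot,monitor
robot.close_job(); s=monitor.read_state(); print(s['t'],s['tool_pos'],s['opening'])"
```

```text
the job is handed in; nothing more can be done
the job is handed in; nothing more can be done
```

The job is done and handed in at about 24 s of the 64 s allowed; no verdict was reported.

I pulled the clip off the rail (about 18 N on the way up) and stood it on its legs in the tray. I then swung the flap to about 1.7 rad, drew the filter out of the -y slot and carried it over the light pad.

**Last checks, just before handing in:**
- **Filter:** gripped at about 7.4 mm opening, against the tab's 8 mm. It is upright, still, and centred over the pad to within a few mm, with its underside about 108 mm above the bench.
- **Flap and clip:** in the pictures the flap stands open past upright and the clip stands in the tray.
- **Blank and bystanders:** the blank is in its slot, and the mug, lens and detector show no visible shift.

No check failed. The one disagreement was the housing's angle: the two cameras differed by 0.02 rad, so I used the mean and measured the filter again before gripping it. Flap angle and filter position come from the arm's readings and the pictures, not a direct measurement. The state reading after hand-in was refused, so I have no numbers from the final second.

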